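Load the pigment tin dispenser in order and issue the first tin

ROBOT

A 7-joint arm with a two-finger parallel gripper is mounted at the origin on a cart in front of the work surface, level with it; the furniture and walls round the work are solid. World frame = base frame: x ahead of the robot, y to its left, z up, the work surface at z = 0. Lengths are in m, angles in rad, forces in N, time in s.
With the tool pointing down it reaches from about 0.4 to 0.85 m from the base axis. Payload 10.4 kg.
Tool frame: the origin (TCP) lies on the centre line of the jaws, within the pads' length; the fingertips stand 14 mm ahead of it and the grasp point (between the pads) lies 5 mm behind it (manip.tip_reach is the distance from the TCP to the fingertips, in m); z points along the fingers, y is the line along which they close (so a half turn about z gives the same grasp; the last joint's range is limited). The gripper opens to 85 mm and grips with 20 to 120 N. Pads are 22 mm wide; open, the fingers measure 114 mm over their backs; the gripper's body (76 mm by 85 mm) begins 54 mm behind the grasp point. The pads swing forward as they close: fully open they stand 13 mm farther back than shut.
Start: joints at [1.084, 0.332, -0.065, 1.46, 0.022, 1.35, -0.088], TCP at [0.28, -0.559, 0.245] pointing down, gripper open.
Joint ranges: [-2.6, 2.6], [-0.5, 2.12], [-1.47, 1.34], [0.16, 2.42], [-1.27, 4.41], [0.06, 2.06], [-2.6, 2.6]. Speed limits (rad/s): [2.22, 2.22, 2.79, 2.79, 3.14, 3.14, 3.14].

INTERFACE

Orientations are given as a unit quaternion [x, y, z, w].
In Python, from workcell import manip gives the robot as it stands.
- The arm moves only by the shell command python3 -m pendant 'ROWS' [FORCE]. ROWS is JSON, a list of rows, each a list of 7 numbers: the shift along the tool's x, y, z in units of 50 mm (1.0 is 50 mm), then the turn, a rotation vector about the tool's x, y, z in units of 8 degrees (1.0 is 8 degrees), then the opening, from -1 (shut) to 1 (fully open), so that 0 is half open. In form: [[dx, dy, dz, ax, ay, az, jaw], ...]. A call has exactly 10 rows; each row is the pose to reach, as a shift and turn from the pose commanded when the call began, along the tool's axes at that moment; what a row does not reach only later rows make up. A row lasts 1/8 s, in which the tool goes at most 62.5 mm and 10.7 degrees, less where a joint would pass 70% of its speed; a pose out of reach is approached as far as the arm can. A call with a gripper value outside its range is refused whole. The fingers move at their own pace and stop on an object; FORCE is the grip in N (left out, the last holds). Time passes only in rows, so rows that repeat a pose let the fingers close, or fill a call up. It gives the time, the measured TCP pose, the force, the opening and the grip force at its end, in the units of the state.
- manip.get_obs(): the state, without advancing time (a new reading comes with each control period).
- manip.camera(name): name is "scene" or "top" or "wrist"; returns (picture, depth): 384x512x3 uint8, red, green, blue; 384x512 float32, m along the optical axis (not along the pixel's ray), 0 where there is no reading.
- manip.get_calibration(name): a dict with "fx", "fy", "cx", "cy" (pixels), "D" ([k1, k2, p1, p2, k3] as OpenCV has them; the pictures are not rectified), "xyz" and "orientation" of the camera in the world. Camera axes: x right, y up, looking along -z (the intrinsics and any distortion apply to the point x, -y, -z); pixel columns grow to the right and rows downward; lengths in m; the calibration is good to about 2 mm. A picture is of the moment at which its call begins: read the wrist's pose just before it. get_calibration takes no time and is no camera call; for the wrist camera it gives the pose at the moment of the call.
- manip.hand_in(): hands the job in; it is judged then, once.
Trained networks look in the newest picture that a camera, given by its name, has taken for a name from the list of things; names that differ only in an ending like _2 or _b are one class to them, and where a whole thing is asked for, a point or a joint stands for the part that bears it (a point fixed in the world has none). Each returns a list of dicts, best first, with "p" (0 to 1); they miss things now and then, are a little off and sometimes report something else, mostly with a low value. They report only what shows in the picture. A call takes as long as a camera call. They do not tell look-alikes from the thing itself.
- manip.find_in(thing, camera): "box" ([left, top, right, bottom] in pixels, round what is visible of it).
- manip.trace(thing, camera): "pixels" (384x512 bool, what is visible of it) and "box" ([left, top, right, bottom] in pixels, round what is visible of it).
- manip.tip_of(thing, camera): "pixel" ([column, row] in pixels: a listed point, or the origin of a listed thing).
The state is a dict: "clock": time; "joint_pos": joint angles; "joint_velocities": joint speeds; "tau": joint torques, N m; "position": TCP position; "ee_rot": TCP orientation; "ft_force": force on the tool from outside, world axes, zero at the start; "torque": the same for the moment, N m; "grip_width": opening from 0.0 (shut) to 1.0 (fully open); "grasp_force": force on a finger pad.
Only numpy, scipy, OpenCV 4.12 (cv2) and the standard library are available. Lean on these libraries where they do the work, as an engineer would, in place of code of your own. Each camera call takes 0.05 s, during which the arm holds its last target. There are 200 camera calls.

TASK

Load the pigment tins that are on the worktop into the dispenser's magazine through its flared mouth, one at a time and lying flat, so that they will come out in the order red, yellow, blue, green, white (some colours may be missing; red is always there), with the red-handled locking pin left in its bore until the last tin is in. Then draw the locking pin and park it upright in the open notch beside its bore, fully down on its collar, twist the black knob clockwise to its stop and let it spring fully back, so that the red tin alone drops into the outlet tray. Leave the other things on the worktop where they are.

Things in the scene. Friction and masses are not known exactly. Their poses are not given: they have to be found in the camera images.
- dispenser: tin dispenser, fixed to the worktop, slippery: blue and metal frame on a dark plate 270 x 265 mm, orange rotor, black knob. Origin on the worktop under the knob's axis, z up; its yaw varies. In its frame (mm): magazine axis (0, -80), outlet tray (-69, -40), pin bore (0, 95), pin notch (-60, 95).
- mouth (a point): centre of the magazine's mouth, 166 mm above the worktop, on top of a cage of four posts 12 mm wide, at 45, 135, 225 and 315 degrees in the dispenser's frame. They guide a tin with 2 mm play all round; the top 13 mm flare out by 8 mm. Between the posts are gaps 40 mm wide for the fingers, on the dispenser's +-x and +-y sides.
- floor (a point): centre of the magazine's floor, on the magazine's axis, 36 mm above the worktop. The first tin slides down to it, into the rotor's pocket; the next ones stack on it: tin centres at 50, 78, 106, 134 and 162 mm above the worktop, so a fifth tin stands 10 mm out of the mouth.
- outlet (a point): centre of the outlet tray's floor, 6 mm above the worktop: a shallow tray with three grey walls 28 mm high, the fourth side towards the magazine, where an issued tin falls and lies flat (tin centre 14 mm above this point).
- bore (a point): top of the pin bore (15 mm) in the blue bracket plate, 78 mm above the worktop. With the pin in it, its shank passes through the orange rotor's fork and locks the rotor and knob.
- notch (a point): parking notch: slot 17 mm wide in the same plate (8 mm thick), open on the dispenser's -x end, closed on +x; the point is a parked pin's axis at the plate's top, 78 mm above the worktop. The pin hangs there by its collar, with free space below. The shank may be lowered in from above or slid in from the open end.
- pin_grip (a point): centre of the locking pin's red grip, a cylinder 24 mm diameter, 40 mm high; z axis up along the pin. Below it a steel collar 30 mm diameter, 5 mm thick (underside 25 mm below this point), then a shank 12 mm diameter, 50 mm long, tip 75 mm below this point. At the start the collar lies on the plate, this point 25 mm above the bore point. 80 g.
- knob_grip (a point): centre of the knob's black bar grip, on the vertical rotor axis, 208 mm above the worktop: 60 mm long, 22 mm thick, 28 mm high; the bar lies along the point's x axis (the dispenser's x axis when the knob is at rest). Nothing taller stands beside it.
- knob (a joint): knob and rotor angle in rad: 0 at rest, grows clockwise seen from above, stop at 1.047 (60 degrees). A spring turns it back to 0 on release (0.15 to 0.27 N m). A turn to the stop carries the lowest tin over the outlet tray, where it falls; the rotor holds the rest back meanwhile, and on the return they drop by one tin.
- red_tin (a point): centre (half-way up) of the pigment tin with the red lid: a flat round tin standing on its base on the worktop, 60 mm diameter, 28 mm high, 60 g, bare aluminium below and red above; z axis up through the lid.
- yellow_tin (a point): centre (half-way up) of the pigment tin with the yellow lid: a flat round tin standing on its base on the worktop, 60 mm diameter, 28 mm high, 60 g, bare aluminium below and yellow above; z axis up through the lid. It may be absent.
- blue_tin (a point): centre (half-way up) of the pigment tin with the blue lid: a flat round tin standing on its base on the worktop, 60 mm diameter, 28 mm high, 60 g, bare aluminium below and blue above; z axis up through the lid. It may be absent.
- green_tin (a point): centre (half-way up) of the pigment tin with the green lid: a flat round tin standing on its base on the worktop, 60 mm diameter, 28 mm high, 60 g, bare aluminium below and green above; z axis up through the lid. It may be absent.
- white_tin (a point): centre (half-way up) of the pigment tin with the white lid: a flat round tin standing on its base on the worktop, 60 mm diameter, 28 mm high, 60 g, bare aluminium below and white above; z axis up through the lid. It may be absent.
- tape_mask: roll of masking tape lying on the worktop beside the tins, 100 mm diameter, 25 mm high; bystander. Origin at the centre of its underside.
- scoop_cup: graduated grey cup, 66 mm diameter, 89 mm high; bystander. Origin at the centre of its underside.
- scissors: scissors with blue handles, 199 mm long, lying flat; bystander. Origin near the middle of the underside.
Things that resemble listed ones, but are neither listed nor needed, are in the scene too. What is shaped like the part that bears pin_grip but purple or turquoise is not meant. Leave any brown or purple look-alike of the part that bears red_tin alone.

How it is judged:
On the way, in this order (a step that is already met when the one before it is completed fails the run):
1. all the tins are in the magazine in order, red lowest, with the locking pin still in its bore (horizontal distance between each of red_tin, yellow_tin, blue_tin, green_tin, white_tin and mouth below 0.009 m and height (world z) of each of red_tin, yellow_tin, blue_tin, green_tin, white_tin below 0.18 m and angle between each of red_tin, yellow_tin, blue_tin, green_tin, white_tin, pin_grip's own z axis and vertical below 0.2 rad and z of each of yellow_tin, blue_tin, green_tin, white_tin in the frame of red_tin above 0.02 m and z of each of blue_tin, green_tin, white_tin in the frame of yellow_tin above 0.02 m and z of each of green_tin, white_tin in the frame of blue_tin above 0.02 m and z of white_tin in the frame of green_tin above 0.02 m and height (world z) of red_tin below 0.058 m and horizontal distance between pin_grip and bore below 0.009 m and z of pin_grip in the frame of bore between 0.02 and 0.036 m and value of joint knob below 0.1 rad), for 0.2 s.
2. the locking pin is parked in the notch, the knob not yet turned (horizontal distance between pin_grip and notch below 0.009 m and z of pin_grip in the frame of notch between 0.02 and 0.036 m and angle between pin_grip's own z axis and vertical below 0.2 rad and value of joint knob below 0.1 rad), for 0.2 s.
3. the knob is twisted to its stop (value of joint knob above 0.98 rad), for 0.05 s.
4. the knob has sprung back and the red tin lies in the outlet tray (horizontal distance between red_tin and outlet below 0.032 m and height (world z) of red_tin below 0.032 m and angle between red_tin's own z axis and vertical below 0.2 rad and value of joint knob below 0.06 rad), for 0.2 s.
At the end, for the whole second after the job is handed in: Red tin flat in the outlet tray (centre within 32 mm of the tray's); the others in the magazine (9 mm of its axis, tilt under 0.2 rad), yellow, blue, green, white from below; pin upright in the notch (9 mm) with its collar down (-5/+11 mm); knob within 0.06 rad of rest (all of step 4 and horizontal distance between each of yellow_tin, blue_tin, green_tin, white_tin and mouth below 0.009 m and height (world z) of each of yellow_tin, blue_tin, green_tin, white_tin below 0.18 m and angle between each of yellow_tin, blue_tin, green_tin, white_tin, pin_grip's own z axis and vertical below 0.2 rad and z of each of blue_tin, green_tin, white_tin in the frame of yellow_tin above 0.02 m and z of each of green_tin, white_tin in the frame of blue_tin above 0.02 m and z of white_tin in the frame of green_tin above 0.02 m and horizontal distance between pin_grip and notch below 0.009 m and z of pin_grip in the frame of notch between 0.02 and 0.036 m); the robot touches nothing.
It fails at once if a bystander is moved by more than 6 cm (distance of any of tape_mask, scoop_cup, scissors from where it was at the start of the episode above 0.06 m).
Of tin_yellow, tin_blue, tin_green, tin_white only 3 to 4 are there at a start; the rules pass over those that are not, and their reading is None.
At some moment in a run one of tin_red, tin_yellow, tin_blue, tin_green, tin_white may be knocked a few centimetres aside while the robot is not near it.
It also fails if it takes over 210 s, if anything falls off the work surface, if the arm or the gripper's body presses on something with over 40 N, if the wrist force passes 120 N, or if a joint passes its speed limit or range.

## Working session

There is one attempt and no reset: what is moved stays moved. The work goes in short steps, Python scripts to look and compute and a shell command to move; the robot and the scene stay as the last step left them, time stands still between calls to the robot, and variables do not carry over. Pictures are saved under pics/ and viewed, at most 14 in all, crops included, and the job is handed in when it is done.

```bash
ls; mkdir -p pics
cat > h.py <<'E'
import numpy as np, cv2
from scipy.spatial.transform import Rotation as R
from workcell import manip
def px2w(cam,c,r,d=None,z=None,cal=None):
    k=cal or manip.get_calibration(cam)
    K=np.array([[k['fx'],0,k['cx']],[0,k['fy'],k['cy']],[0,0,1]])
    u=cv2.undistortPoints(np.array([[[c,r]]],float),K,np.array(k['D']))[0,0]
    ray=R.from_quat(k['orientation']).apply([u[0],-u[1],-1]); o=np.array(k['xyz'])
    if z is not None: d=(z-o[2])/ray[2]
    return o+ray*d
def w2px(cam,p,cal=None):
    k=cal or manip.get_calibration(cam)
    K=np.array([[k['fx'],0,k['cx']],[0,k['fy'],k['cy']],[0,0,1]])
    q=R.from_quat(k['orientation']).inv().apply(np.array(p)-k['xyz'])*[1,-1,-1]
    return cv2.projectPoints(q.reshape(1,3),np.zeros(3),np.zeros(3),K,np.array(k['D']))[0][0,0]
def save(n,im): cv2.imwrite('pics/'+n,im[:,:,::-1])
E
python3 - <<'E'
from h import *
o=manip.get_obs(); print({k:np.round(v,3) for k,v in o.items()})
ims=[]
for c in ('scene','top'):
    im,d=manip.camera(c); save(c+'0.png',im); np.savez('/tmp/'+c,im=im,d=d)
    k=manip.get_calibration(c); print(c,np.round(k['xyz'],3),np.round(k['orientation'],3),k['fx'])
    for t in ['mouth','bore','notch','pin_grip','knob_grip','outlet','red_tin','yellow_tin','blue_tin','green_tin','white_tin']:
        for x in manip.tip_of(t,c)[:3]:
            z={'mouth':.166,'bore':.078,'notch':.078,'pin_grip':.103,'knob_grip':.208,'outlet':.006}.get(t,.014)
            print(t,round(x['p'],2),np.round(x['pixel']),np.round(px2w(c,*x['pixel'],z=z),3))
E
```

```text
pics
{'clock': np.float64(0.0), 'joint_pos': array([ 1.084,  0.333, -0.065,  1.461,  0.022,  1.35 , -0.088]), 'joint_velocities': array([-0.   ,  0.   ,  0.   , -0.001,  0.   , -0.003, -0.   ]), 'tau': array([-0.0000e+00, -6.2545e+01,  4.9000e-02, -3.9161e+01,  1.6000e-02,
        1.0000e-02,  0.0000e+00]), 'position': array([ 0.279, -0.559,  0.245]), 'ee_rot': array([ 0.973,  0.23 , -0.   , -0.001]), 'ft_force': array([0.335, 0.951, 0.275]), 'torque': array([-0.006, -0.021,  0.018]), 'grasp_force': np.float64(0.0), 'grip_width': np.float64(1.003)}
scene [-0.181  0.459  0.882] [-0.19   0.361  0.817 -0.407] 360.28141969769644
mouth 0.79 [283. 148.] [ 0.594 -0.216  0.166]
bore 0.81 [240. 189.] [ 0.594 -0.028  0.078]
notch 0.58 [248. 198.] [ 0.537 -0.024  0.078]
pin_grip 0.69 [247. 229.] [0.413 0.07  0.103]
pin_grip 0.51 [242. 186.] [ 0.577 -0.028  0.103]
pin_grip 0.46 [213. 187.] [0.632 0.051 0.103]
knob_grip 0.68 [134. 274.] [0.377 0.403 0.208]
knob_grip 0.62 [266. 149.] [ 0.578 -0.127  0.208]
outlet 0.77 [284. 197.] [ 0.528 -0.171  0.006]
red_tin 0.79 [210. 287.] [0.365 0.234 0.014]

[... 455 characters left out ...]
0.84 [268. 170.] [ 0.583 -0.045  0.078]
notch 0.84 [265. 187.] [ 0.527 -0.034  0.078]
pin_grip 0.54 [262. 166.] [ 0.591 -0.026  0.103]
pin_grip 0.17 [321. 175.] [ 0.56  -0.211  0.103]
knob_grip 0.89 [298. 161.] [ 0.587 -0.13   0.208]
knob_grip 0.5 [377. 179.] [ 0.529 -0.352  0.208]
outlet 0.73 [304. 192.] [ 0.516 -0.166  0.006]
red_tin 0.55 [226. 243.] [0.347 0.104 0.014]
red_tin 0.54 [179. 179.] [0.571 0.265 0.014]
red_tin 0.5 [189. 240.] [0.36  0.23  0.014]
yellow_tin 0.76 [207. 210.] [0.459 0.167 0.014]
blue_tin 0.33 [218. 183.] [0.551 0.131 0.014]
blue_tin 0.22 [321. 165.] [ 0.606 -0.226  0.014]
green_tin 0.57 [157. 213.] [0.454 0.338 0.014]
white_tin 0.67 [220. 181.] [0.56  0.123 0.014]
```

View pics/scene0.png

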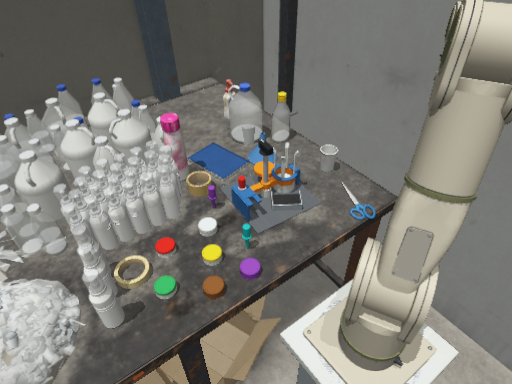

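View pics/top0.png

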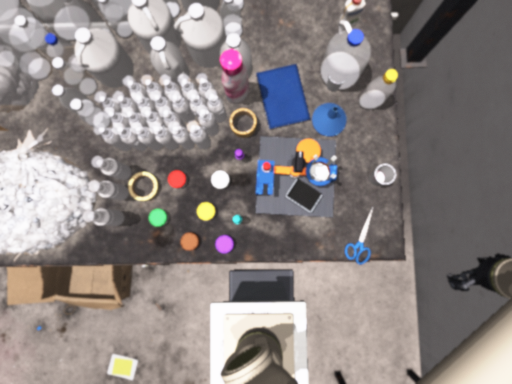

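The scene shows red, yellow, white and green tins, with no blue. In the top view they're at about (177,179), (206,211), (220,180) and (157,217). The brown and purple tins and the turquoise and purple pins are look-alikes. Next I'll look at the dispenser from close up.

```bash
cat >> h.py <<'E'
def go(x,y,z,yaw,obs=None):
    """print row for tool-down pose with tool x at world angle yaw (deg)"""
    o=obs or manip.get_obs(); R0=R.from_quat(o['ee_rot'])
    c,s=np.cos(np.radians(yaw)),np.sin(np.radians(yaw))
    Rt=R.from_matrix(np.array([[c,s,0],[s,-c,0],[0,0,-1]]))
    d=R0.inv().apply(np.array([x,y,z])-o['position'])/.05
    rv=np.degrees((R0.inv()*Rt).as_rotvec())/8
    print('row',np.round(d,2),np.round(rv,2),'pos',np.round(o['position'],4),'t',round(float(o['clock']),1))
E
python3 - <<'E'
from h import *
k=manip.get_calibration('wrist'); o=manip.get_obs()
Rt=R.from_quat(o['ee_rot'])
print('cam in tool',Rt.inv().apply(k['xyz']-o['position']),'look',Rt.inv().apply(R.from_quat(k['orientation']).apply([0,0,-1])),k['fx'],k['cx'],k['cy'])
go(.49,-.13,.45,0)
E
```

```text
cam in tool [ 0.06716059  0.00087075 -0.12748167] look [-2.64857056e-01 -6.35593095e-04  9.64287476e-01] 297.80986500727766 253.99997491689902 197.47980653652945
row [ 7.6  -5.79 -4.09] [ 0.   -0.    3.32] pos [ 0.2796 -0.559   0.2453] t 1.2
```

```bash
python3 -m pendant '[[0.5,0,-1.2,0,0,0,1],[1,-0.5,-2.4,0,0,0.5,1],[2,-1,-3.5,0,0,1,1],[3.2,-1.5,-4.1,0,0,1.5,1],[4.4,-2,-4.1,0,0,2,1],[5.6,-2.5,-4.1,0,0,2.5,1],[6.8,-3,-4.1,0,0,3,1],[8,-3.5,-4.1,0,0,3.32,1],[9.2,-4,-4.1,0,0,3.32,1],[10.28,-4.45,-4.1,0,0,3.32,1]]'
python3 - <<'E'
from h import *
o=manip.get_obs();go(.64,-.13,.45,0)
E
```

```text
clock: 2.45
position: [0.6161, -0.1572, 0.4506]
ee_rot: [1.0, -0.0, 0.0, 0.0]
ft_force: [-0.2, -0.3, 0.1]
grip_width: 1.003
grasp_force: 0.0
row [ 0.48 -0.54  0.01] [ 0. -0. -0.] pos [ 0.6161 -0.1572  0.4506] t 2.5
```

Run:
```python
from h import *
c='wrist'; k=manip.get_calibration(c); im,d=manip.camera(c); print(manip.get_obs()['position'],k['xyz'])
np.savez('/tmp/w1',im=im,d=d); import pickle; pickle.dump(k,open('/tmp/w1k','wb'))
for t,z in {'mouth':.166,'bore':.078,'notch':.078,'pin_grip':.103,'knob_grip':.208,'outlet':.006}.items():
    for x in manip.tip_of(t,c)[:2]:
        print(t,round(x['p'],2),np.round(x['pixel']),np.round(px2w(c,*x['pixel'],z=z,cal=k),4))
save('w1.png',cv2.resize(im,(768,576)))
```

```text
[ 0.61987717 -0.14811434  0.44844491] [ 0.68350567 -0.15779007  0.57804992]
mouth 0.69 [290. 191.] [ 0.5798 -0.209   0.166 ]
mouth 0.53 [ 41. 177.] [0.6013 0.1541 0.166 ]
bore 0.92 [188. 173.] [ 0.5891 -0.0453  0.078 ]
bore 0.53 [112. 182.] [0.5739 0.0893 0.078 ]
notch 0.93 [184. 206.] [ 0.5298 -0.0349  0.078 ]
pin_grip 0.93 [126. 143.] [0.6428 0.0477 0.103 ]
pin_grip 0.74 [178. 176.] [ 0.5888 -0.034   0.103 ]
knob_grip 0.87 [236. 194.] [ 0.5867 -0.1349  0.208 ]
outlet 0.86 [258. 205.] [ 0.5101 -0.165   0.006 ]
```

View pics/w1.png

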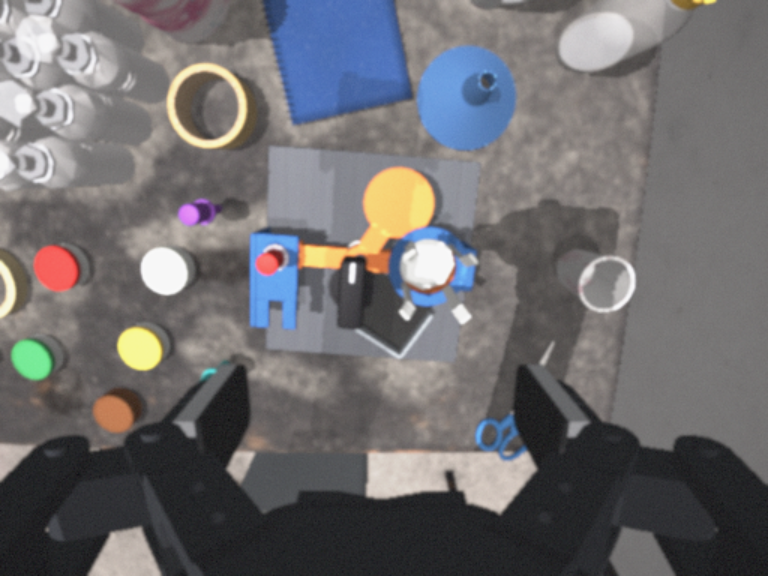

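The dispenser is near yaw 0. The magazine is at (428,270) and is empty down to its whitish floor, the knob at (350,290), and the red pin at (270,262). I'll fit its pose.

Run:
```python
from h import *
import pickle
from scipy.optimize import least_squares
M={'mouth':(0,-80,166),'bore':(0,95,78),'notch':(-60,95,78),'pin_grip':(0,95,103),'knob_grip':(0,0,208),'outlet':(-69,-40,6)}
k=pickle.load(open('/tmp/w1k','rb')); kc={c:manip.get_calibration(c) for c in('scene','top')}; kc['w1']=k
k2=manip.get_calibration('wrist'); im2,d2=manip.camera('wrist'); kc['w2']=k2
np.savez('/tmp/w2',im=im2,d=d2); pickle.dump(k2,open('/tmp/w2k','wb')); print(k2['xyz'])
obs=[('scene','mouth',283,148),('scene','bore',240,189),('scene','notch',248,198),('scene','pin_grip',242,186),('scene','knob_grip',266,149),('scene','outlet',284,197),
('top','mouth',323,162),('top','bore',268,170),('top','notch',265,187),('top','knob_grip',298,161),('top','outlet',304,192)]
for t in M:
    for x in manip.tip_of(t,'wrist'):
        if 170<x['pixel'][0]<330: obs.append(('w2',t,*x['pixel'])); break
def res(p,full=False):
    c,s=np.cos(p[2]),np.sin(p[2]); r=[]
    for cam,t,u,v in obs:
        m=np.array(M[t])/1e3; w=[p[0]+c*m[0]-s*m[1],p[1]+s*m[0]+c*m[1],m[2]]
        e=w2px(cam,w,kc[cam])-[u,v]; r.append(e)
    return np.array(r) if full else np.array(r).ravel()
s=least_squares(res,[.587,-.13,0],loss='soft_l1'); print(s.x,np.degrees(s.x[2]))
for o,e in zip(obs,res(s.x,True)): print(o[:2],np.round(o[2:]),np.round(e,1))
# depth-based: magazine bottom, plates
def cloud(d,k):
    v,u=np.nonzero(d>0); K=np.array([[k['fx'],0,k['cx']],[0,k['fy'],k['cy']],[0,0,1]])
    un=cv2.undistortPoints(np.stack([u,v],1).astype(float)[:,None],K,np.array(k['D']))[:,0]
    dd=d[v,u]; q=np.stack([un[:,0]*dd,-un[:,1]*dd,-dd],1)
    return R.from_quat(k['orientation']).apply(q)+k['xyz'],u,v
P,u,v=cloud(d2,k2)
p=s.x;c,sn=np.cos(p[2]),np.sin(p[2]); L=(P[:,:2]-p[:2])@np.array([[c,-sn],[sn,c]])
m=np.hypot(L[:,0],L[:,1]+.08)<.02; print('mag depth',np.percentile(P[m,2],[5,50,95]))
m=(P[:,2]>.195)&(P[:,2]<.24)&(np.hypot(*L.T)<.06); print('knob',m.sum(),P[m].mean(0)); 
r=cv2.minAreaRect((P[m,:2]*1e3).astype(np.float32)); print(r)
m=(abs(P[:,2]-.078)<.004)&(abs(L[:,1]-.095)<.05)&(L[:,0]>-.12)&(L[:,0]<.06); print('bracket',m.sum(),cv2.minAreaRect((P[m,:2]*1e3).astype(np.float32)))
```

```text
[ 0.68199301 -0.1607074   0.57814578]
[ 0.58520224 -0.12932677 -0.09338441] -5.35053263513759
('scene', 'mouth') [283 148] [1.8 2.5]
('scene', 'bore') [240 189] [ 1.3 -0.9]
('scene', 'notch') [248 198] [2.2 0.3]
('scene', 'pin_grip') [242 186] [-1.1 -3.6]
('scene', 'knob_grip') [266 149] [-1.1 -1.4]
('scene', 'outlet') [284 197] [1.  3.8]
('top', 'mouth') [323 162] [0.4 3.8]
('top', 'bore') [268 170] [-2.6 -3.2]
('top', 'notch') [265 187] [-1. -2.]
('top', 'knob_grip') [298 161] [0.  0.3]
('top', 'outlet') [304 192] [-0.9  1. ]
('w2', 'mouth') [285. 193.] [ 2.9 -1.2]
('w2', 'bore') [182. 169.] [-2.1  0.4]
('w2', 'notch') [178. 174.] [ 0.9 29.8]
('w2', 'pin_grip') [177. 173.] [-0.7 -0.7]
('w2', 'knob_grip') [231. 196.] [-1.  -1.6]
('w2', 'outlet') [185. 170.] [70.1 32.9]
mag depth [0.03347433 0.03494838 0.03640529]
knob 857 [ 0.5888907  -0.133566    0.21950146]
((586.0271606445312, -132.9383544921875), (22.0313663482666, 60.028812408447266), 85.67203521728516)
bracket 1506 ((562.97802734375, -32.768524169921875), (54.55001449584961, 111.81243133544922), 85.5823974609375)
```

```bash
cat >> h.py <<'E'
def cloud(d,k):
    v,u=np.nonzero(d>0); K=np.array([[k['fx'],0,k['cx']],[0,k['fy'],k['cy']],[0,0,1]])
    un=cv2.undistortPoints(np.stack([u,v],1).astype(float)[:,None],K,np.array(k['D']))[:,0]
    dd=d[v,u]; q=np.stack([un[:,0]*dd,-un[:,1]*dd,-dd],1)
    return R.from_quat(k['orientation']).apply(q)+k['xyz'],u,v
def blobs(cam,z0,z1,im=None,d=None,k=None,amin=60):
    """connected image blobs with world height in z0..z1: centre of enclosing circle, radius, mean colour"""
    if im is None: k=manip.get_calibration(cam); im,d=manip.camera(cam)
    P,u,v=cloud(d,k); m=(P[:,2]>z0)&(P[:,2]<z1); W=np.zeros(d.shape+(3,)); W[v,u]=P
    mk=np.zeros(d.shape,np.uint8); mk[v[m],u[m]]=1
    n,lab,st,ce=cv2.connectedComponentsWithStats(mk,connectivity=4); out=[]
    for i in range(1,n):
        if st[i,4]<amin: continue
        q=lab==i; p=W[q]; (c,r)=cv2.minEnclosingCircle((p[:,:2]*1e3).astype(np.float32))
        out.append((p[:,:2].mean(0),np.array(c)/1e3,r,p[:,2].mean(),im[q].mean(0).astype(int),ce[i].astype(int)))
    return out
def show(b):
    for x in b:
        if 20<x[2]<45: print('mean',np.round(x[0],4),'circ',np.round(x[1],4),'r%.1f z%.4f'%(x[2],x[3]),x[4],x[5])
E
python3 - <<'E'
from h import *
import pickle
w=np.load('/tmp/w2.npz');k=pickle.load(open('/tmp/w2k','rb'))
show(blobs('w',.018,.036,w['im'],w['d'],k))
w=np.load('/tmp/top.npz'); print('top'); show(blobs('top',.018,.036,w['im'],w['d'],manip.get_calibration('top')))
go(.56,.265,.2,90);go(.56,.265,.2,0)
E
```

```text
mean [0.8528 0.0466] circ [0.8598 0.0545] r36.6 z0.0262 [117 113 112] [132  15]
mean [ 0.821  -0.3764] circ [ 0.8304 -0.3958] r33.8 z0.0271 [188 185 186] [379  34]
mean [0.7885 0.1046] circ [0.7935 0.1171] r24.6 z0.0270 [120 118 117] [102  55]
mean [0.7701 0.0665] circ [0.7631 0.0444] r38.0 z0.0275 [108  93  77] [124  65]
mean [0.7454 0.0055] circ [0.7524 0.024 ] r41.6 z0.0269 [100  86  64] [159  79]
mean [0.7458 0.1309] circ [0.7487 0.1462] r25.1 z0.0267 [120 118 118] [90 81]
mean [0.6991 0.1595] circ [0.6999 0.1743] r24.3 z0.0270 [122 120 120] [ 78 108]
mean [ 0.5754 -0.2145] circ [ 0.5751 -0.2131] r33.3 z0.0347 [234 234 233] [282 175]
mean [0.5714 0.2662] circ [0.5704 0.2686] r30.9 z0.0262 [232  91  86] [ 36 177]
mean [0.5669 0.1193] circ [0.5662 0.1206] r30.3 z0.0262 [242 242 242] [108 179]
mean [ 0.5736 -0.3956] circ [ 0.568  -0.4087] r26.1 z0.0268 [106 102 102] [377 175]
mean [0.5421 0.3462] circ [0.5437 0.3574] r39.3 z0.0225 [216 210 180] [  4 191]
mean [ 0.5558 -0.437 ] circ [ 0.5597 -0.4274] r24.5 z0.0272 [130 128 127] [397 184]
mean [0.46   0.1682] circ [0.4591 0.1701] r30.
[... 291 characters left out ...]
.7365] circ [0.9723 0.7478] r38.2 z0.0276 [162 156 156] [45 70]
mean [0.5679 0.2686] circ [0.5681 0.2699] r30.1 z0.0276 [244  84  78] [176 178]
mean [0.5637 0.121 ] circ [0.564  0.1217] r29.9 z0.0277 [249 248 249] [219 179]
mean [0.4572 0.1698] circ [0.4573 0.1702] r29.9 z0.0280 [248 245 122] [205 210]
mean [0.4387 0.3326] circ [0.4383 0.3336] r30.9 z0.0279 [114 230 150] [157 217]
mean [0.357  0.2249] circ [0.3566 0.2264] r30.4 z0.0280 [201 130  88] [189 240]
mean [0.3459 0.108 ] circ [0.346  0.1083] r29.5 z0.0282 [209 113 236] [224 243]
row [-1.1  -8.48  5.01] [  0.    -0.   -11.25] pos [ 0.6148 -0.159   0.4505] t 3.1
row [-1.1  -8.48  5.01] [ 0. -0. -0.] pos [ 0.6148 -0.159   0.4505] t 3.1
```

Run:
```python
from h import *
import pickle
print(np.round(manip.get_obs()['joint_pos'],2))
for n in('top','w2'):
    w=np.load(f'/tmp/{n}.npz');k=manip.get_calibration('top') if n=='top' else pickle.load(open('/tmp/w2k','rb'))
    P,u,v=cloud(w['d'],k); print(n)
    m=(P[:,2]>.2)&(P[:,2]<.235)&(np.hypot(P[:,0]-.586,P[:,1]+.133)<.06); print('knob',cv2.minAreaRect((P[m,:2]*1e3).astype(np.float32)),P[m,2].mean())
    m=(P[:,2]>.152)&(P[:,2]<.18)&(np.hypot(P[:,0]-.58,P[:,1]+.213)<.06); q=P[m]
    # cluster posts
    mk=np.zeros(w['d'].shape,np.uint8); mk[v[m],u[m]]=1; nn,lab=cv2.connectedComponents(mk)
    L=lab[v[m],u[m]]
    for i in range(1,nn):
        if (L==i).sum()>5: print('post',(L==i).sum(),np.round(q[L==i].mean(0),4))
    m=(abs(P[:,2]-.078)<.006)&(abs(P[:,1]+.035)<.045)&(abs(P[:,0]-.56)<.075); print('bracket',cv2.minAreaRect((P[m,:2]*1e3).astype(np.float32)))
```

```text
[ 0.38  0.37 -0.31  1.    0.11  1.79 -1.46]
top
knob ((583.2692260742188, -132.08203125), (22.15745735168457, 59.61848068237305), 85.72422790527344) 0.22049282069621606
post 17 [ 0.6061 -0.1864  0.1623]
post 23 [ 0.6022 -0.2409  0.1615]
post 12 [ 0.5517 -0.183   0.1634]
post 17 [ 0.5484 -0.2366  0.1621]
bracket ((561.2877807617188, -32.090065002441406), (53.704978942871094, 110.92335510253906), 85.53013610839844)
w2
knob ((586.0271606445312, -132.9383544921875), (22.0313663482666, 60.028812408447266), 85.67203521728516) 0.21972910634377868
post 57 [ 0.6093 -0.1861  0.1616]
post 74 [ 0.6051 -0.2402  0.1608]
post 76 [ 0.5553 -0.1819  0.1607]
post 87 [ 0.551  -0.2362  0.1605]
bracket ((562.9747314453125, -32.796356201171875), (54.58623123168945, 111.81490325927734), 85.56952667236328)
```

```bash
python3 -m pendant '[[0,-1,0,0,0,-1.2,1],[-0.1,-2,0,0,0,-2.4,1],[-0.2,-3.1,0.5,0,0,-3.6,1],[-0.3,-4.2,1.2,0,0,-4.8,1],[-0.5,-5.3,2,0,0,-6,1],[-0.6,-6.4,2.8,0,0,-7.2,1],[-0.8,-7.5,3.6,0,0,-8.4,1],[-0.92,-8.56,4.4,0,0,-9.6,1],[-0.92,-8.56,5.2,0,0,-10.7,1],[-0.92,-8.56,6,0,0,-10.7,1]]'
python3 - <<'E'
from h import *
print(np.round(manip.get_obs()['joint_pos'],2))
show(blobs('wrist',.018,.036)); print('top'); show(blobs('top',.018,.036))
go(.569,.269,.018,85.6)
E
```

```text
clock: 4.4
position: [0.5674, 0.2713, 0.148]
ee_rot: [0.732, 0.682, -0.0, -0.001]
ft_force: [0.6, -0.9, 0.2]
grip_width: 1.003
grasp_force: 0.0
[-0.01  0.5  -0.68  1.54  0.32  1.22 -0.81]
mean [0.6812 0.3922] circ [0.6932 0.398 ] r24.2 z0.0271 [118 116 116] [388  35]
mean [0.6786 0.3459] circ [0.6898 0.3464] r23.8 z0.0276 [126 123 123] [384  97]
mean [0.4426 0.3341] circ [0.4407 0.3334] r30.4 z0.0263 [115 224 145] [ 99 133]
mean [0.68   0.2978] circ [0.6929 0.2935] r24.2 z0.0272 [136 133 133] [384 156]
mean [0.5703 0.2712] circ [0.5704 0.2698] r29.9 z0.0263 [243  87  83] [257 195]
mean [0.6829 0.2466] circ [0.6923 0.2377] r24.5 z0.0273 [145 142 141] [385 213]
mean [0.3619 0.2281] circ [0.3589 0.2261] r30.5 z0.0260 [170 110  75] [ 42 253]
mean [0.476  0.1673] circ [0.4737 0.1674] r26.0 z0.0258 [235 227 119] [168 303]
mean [0.5662 0.1419] circ [0.5665 0.1309] r28.3 z0.0250 [182 182 174] [261 320]
mean [0.3637 0.0955] circ [0.3604 0.0961] r22.5 z0.0261 [166  90 205] [ 78 363]
top
mean [ 0.9824 -0.5527] circ [ 0.9946 -0.5622] r34.4 z0.0274 [31 28 29] [412  55]
mean [0.965  0.7355] circ [0.9749 0.7496] r36.0 z0.0267 [159 153 152] [46 70]
mean [0.9734 0.1592] circ [0.9837 0.1632] r44.5 z0.0273 [104  95  96] [208  64]
mean [0.5769 0.2566] circ [0.5724 0.2641] r28.4 z0.0276 [234  72  67] [180 176]
mean [0.5638 0.1208] circ [0.5637 0.1214] r30.1 z0.0280 [207 205 198] [219 179]
mean [0.4652 0.1599] circ [0.4582 0.1683] r29.3 z0.0281 [241 235 108] [208 208]
row [0.03 0.06 2.55] [-0.05  0.03  0.  ] pos [0.5668 0.268  0.1457] t 4.5
```

```bash
python3 -m pendant '[[0.03,0.05,1,0,0,0,1],[0.03,0.05,1.9,0,0,0,1],[0.03,0.05,2.4,0,0,0,1],[0.03,0.05,2.55,0,0,0,1],[0.03,0.05,2.55,0,0,0,1],[0.03,0.05,2.55,0,0,0,0],[0.03,0.05,2.55,0,0,0,0],[0.03,0.05,2.55,0,0,0,0],[0.03,0.05,2.55,0,0,0,0],[0.03,0.05,2.55,0,0,0,0]]' 30
python3 - <<'E'
from h import *
go(.569,.1,.30,85.6); go(.5787,-.2115,.30,85.6);go(.5787,-.2115,.205,85.6)
E
```

```text
clock: 5.75
position: [0.5724, 0.271, 0.0246]
ee_rot: [0.734, 0.679, 0.001, 0.001]
ft_force: [-2.0, -0.4, 7.2]
grip_width: 0.686
grasp_force: 31.0
row [-3.41  0.21 -5.51] [ 0.02 -0.    0.  ] pos [0.5724 0.271  0.0246] t 5.8
row [-9.61  0.88 -5.51] [ 0.02 -0.    0.  ] pos [0.5724 0.271  0.0246] t 5.8
row [-9.61  0.87 -3.61] [ 0.02 -0.    0.  ] pos [0.5724 0.271  0.0246] t 5.8
```

```bash
python3 -m pendant '[[0,0,-0.7,0,0,0,0],[0,0,-1.6,0,0,0,0],[0,0,-2.6,0,0,0,0],[-0.4,0,-3.7,0,0,0,0],[-1,0,-4.8,0,0,0,0],[-1.9,0.1,-5.6,0,0,0,0],[-3,0.2,-5.6,0,0,0,0],[-4.1,0.3,-5.6,0,0,0,0],[-5.2,0.4,-5.6,0,0,0,0],[-6.2,0.5,-5.6,0,0,0,0]]'
python3 - <<'E'
from h import *
go(.5805,-.2115,.30,85.6);go(.5805,-.2115,.205,85.6)
E
```

```text
clock: 7.0
position: [0.5725, -0.0424, 0.3038]
ee_rot: [0.734, 0.679, 0.0, 0.001]
ft_force: [0.7, 0.7, -1.1]
grip_width: 0.684
grasp_force: 33.0
row [-3.36  0.42  0.08] [ 0.01  0.   -0.  ] pos [ 0.5725 -0.0424  0.3038] t 7.0
row [-3.36  0.42  1.98] [ 0.01  0.   -0.  ] pos [ 0.5725 -0.0424  0.3038] t 7.0
```

```bash
python3 -m pendant '[[-1,0.12,0,0,0,0,0],[-2,0.25,0,0,0,0,0],[-2.9,0.4,0.1,0,0,0,0],[-3.3,0.42,0.3,0,0,0,0],[-3.36,0.42,0.6,0,0,0,0],[-3.36,0.42,0.9,0,0,0,0],[-3.36,0.42,1.2,0,0,0,0],[-3.36,0.42,1.2,0,0,0,0],[-3.36,0.42,1.2,0,0,0,0],[-3.36,0.42,1.2,0,0,0,0]]'
python3 - <<'E'
from h import *
go(.5805,-.2115,.205,85.6)
c='wrist'; k=manip.get_calibration(c); im,d=manip.camera(c)
i2,_=manip.camera('scene')
save('w3.png',np.hstack([im,cv2.resize(i2[100:260,200:360],(384,384))])[:, :896][::1]) if 0 else save('w3.png',cv2.resize(np.hstack([im,cv2.resize(i2[100:260,200:360],(384,384))]),(800,343)))
P,u,v=cloud(d,k)
for b in blobs(c,.152,.18,im,d,k,amin=15): print('post',np.round(b[0],4),np.round(b[3],4),b[5])
for b in blobs(c,.215,.25,im,d,k,amin=100): print('tin',np.round(b[0],4),np.round(b[1],4),b[2],b[3],b[4],b[5])
E
```

```text
clock: 8.25
position: [0.5812, -0.2094, 0.2435]
ee_rot: [0.734, 0.68, 0.0, 0.001]
ft_force: [-0.8, 0.3, -1.3]
grip_width: 0.686
grasp_force: 33.0
row [-0.04 -0.01  0.77] [0.01 0.   0.  ] pos [ 0.5812 -0.2094  0.2435] t 8.2
post [ 0.5554 -0.1821] 0.1614 [214 175]
post [ 0.6085 -0.1863] 0.1614 [288 175]
tin [ 0.586  -0.1325] [ 0.5861 -0.1318] 30.79820442199707 0.22045442054548328 [92 89 92] [250  93]
tin [ 0.5824 -0.2065] [ 0.586 -0.202] 39.50939178466797 0.24390460510266093 [198  74  71] [254 255]
```

View pics/w3.png

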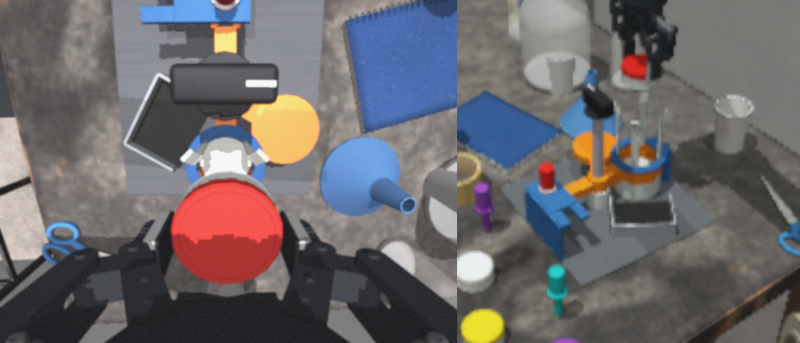

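Red tin held flat, its centre at (228,230), and it's in line with the posts at (195,155) and (262,155). I'll check the fore-aft offset before lowering it.

```bash
cat >> h.py <<'E'
def held(lo,hi,z0=.21):
    """centre of held lid by colour range (HSV), wrist camera"""
    k=manip.get_calibration('wrist'); im,d=manip.camera('wrist'); P,u,v=cloud(d,k)
    hsv=cv2.cvtColor(im,cv2.COLOR_RGB2HSV)[v,u]; m=np.all((hsv>=lo)&(hsv<=hi),1)&(P[:,2]>z0)
    zt=np.median(P[m,2]); m&=abs(P[:,2]-zt)<.004; q=(P[m,:2]*1e3).astype(np.float32)
    return np.array(cv2.minEnclosingCircle(q)[0])/1e3,cv2.minEnclosingCircle(q)[1],zt,manip.get_obs()['position'],[(np.round(b[0],4)) for b in blobs('',.152,.18,im,d,k,amin=15)]
E
python3 - <<'E'
from h import *
print(held((0,120,80),(8,255,255)))
E
```

```text
(array([ 0.58158124, -0.21107263]), 30.44807243347168, np.float64(0.24500994214167876), array([ 0.58106639, -0.209521  ,  0.24320604]), [array([ 0.5555, -0.1822]), array([ 0.6085, -0.1864])])
```

```bash
python3 -m pendant '[[0,-0.03,0.3,0,0,0,0],[0,-0.03,0.6,0,0,0,0],[0,-0.03,0.9,0,0,0,0],[0,-0.03,1.1,0,0,0,0],[0,-0.03,1.3,0,0,0,0],[0,-0.03,1.45,0,0,0,0],[0,-0.03,1.6,0,0,0,0],[0,-0.03,1.75,0,0,0,0],[0,-0.03,1.75,0,0,0,0],[0,-0.03,1.75,0,0,0,0]]'
```

```text
clock: 9.65
position: [0.5796, -0.2094, 0.1556]
ee_rot: [0.734, 0.68, 0.0, 0.0]
ft_force: [0.0, 1.0, 0.2]
grip_width: 0.688
grasp_force: 33.0
```

```bash
python3 -m pendant '[[0,0,0,0,0,0,0.6],[0,0,0,0,0,0,0.8],[0,0,0,0,0,0,0.9],[0,0,0,0,0,0,0.9],[0,0,-0.8,0,0,0,0.9],[0,0,-1.7,0,0,0,0.9],[0,0,-2.7,0,0,0,0.9],[0.5,0,-3,0,0,0,1],[1.4,0,-3,0,0,0,1],[2.4,0,-3,0,0,0,1]]'
python3 - <<'E'
from h import *
k=manip.get_calibration('top'); im,d=manip.camera('top'); show(blobs('top',.018,.036,im,d,k)); print('wrist mag')
k=manip.get_calibration('wrist'); im,d=manip.camera('wrist');P,u,v=cloud(d,k)
m=(np.hypot(P[:,0]-.580,P[:,1]+.2114)<.02); print(m.sum(),np.percentile(P[m,2],[5,50,95]),im[v[m],u[m]].mean(0))
save('w4.png',im)
go(.4612,.170,.30,85.6); go(.4612,.170,.15,85.6)
E
```

```text
clock: 10.9
position: [0.5886, -0.089, 0.3055]
ee_rot: [0.734, 0.679, 0.0, 0.0]
ft_force: [1.4, 0.3, -0.0]
grip_width: 1.001
grasp_force: 0.0
mean [ 0.9824 -0.5503] circ [ 0.9943 -0.5617] r34.4 z0.0273 [29 26 26] [411  56]
mean [0.9641 0.737 ] circ [0.9735 0.7519] r37.6 z0.0262 [146 140 140] [45 70]
mean [ 0.7537 -0.2907] circ [ 0.7633 -0.2825] r44.0 z0.0268 [ 61  96 151] [338 121]
mean [0.5638 0.1209] circ [0.5639 0.1217] r30.1 z0.0279 [245 244 245] [219 179]
mean [0.4572 0.1698] circ [0.4575 0.1702] r29.8 z0.0279 [243 240 111] [205 210]
mean [0.4388 0.3324] circ [0.4383 0.3332] r30.2 z0.0279 [103 220 137] [157 217]
mean [0.3568 0.225 ] circ [0.3567 0.2255] r30.0 z0.0278 [186 119  79] [189 240]
mean [0.346 0.108] circ [0.3459 0.1087] r29.6 z0.0278 [194 103 228] [224 243]
wrist magTraceback (most recent call last):
  File "<stdin>", line 4, in <module>
    return _quantile_unchecked(
        a, q, axis, out, overwrite_input, method, keepdims, weights)
    return _ureduce(a,
                    func=_quantile_ureduce_func,
    ...<5 lines>...
                    overwrite_input=overwrite_input,
                    method=method)
    r = func(a, **kwargs)
    result = _quantile(arr,
                       quantiles=q,
    ...<2 lines>...
                       out=out,
                       weights=wgt)
    slices_having_nans = np.isnan(arr[-1, ...])
                                  ~~~^^^^^^^^^
IndexError: index -1 is out of bounds for axis 0 with size 0
```

```bash
cat >> h.py <<'E'
def mag():
    for c,o in(('top',(.5775,-.2117)),('scene',(.578,-.2115))):
        k=manip.get_calibration(c); im,d=manip.camera(c); P,u,v=cloud(d,k)
        m=(np.hypot(P[:,0]-o[0],P[:,1]-o[1])<.022)&(P[:,2]<.2)
        if m.sum()>3: print('mag',c,m.sum(),np.round(np.percentile(P[m,2],[5,25,50,75,95]),3),im[v[m],u[m]].mean(0).astype(int))
E
python3 - <<'E'
from h import *
mag()
go(.461,.170,.30,85.6); go(.461,.170,.13,85.6)
E
```

```text
mag scene 94 [-0.886 -0.881 -0.405  0.063  0.066] [130  67  63]
row [ 4.97 -2.93  0.11] [0.   0.   0.02] pos [ 0.5886 -0.0888  0.3055] t 11.1
row [ 4.97 -2.93  3.51] [0.   0.   0.02] pos [ 0.5886 -0.0888  0.3055] t 11.1
```

```bash
python3 -m pendant '[[1.1,-0.5,0,0,0,0,1],[2.2,-1.1,0,0,0,0,1],[3.2,-1.7,0.2,0,0,0,1],[4.1,-2.3,1,0,0,0,1],[4.8,-2.8,2,0,0,0,1],[4.97,-2.93,2.9,0,0,0,1],[4.97,-2.93,3.5,0,0,0,1],[4.97,-2.93,3.5,0,0,0,1],[4.97,-2.93,3.5,0,0,0,1],[4.97,-2.93,3.5,0,0,0,1]]'
python3 - <<'E'
from h import *
show(blobs('wrist',.018,.036))
go(.461,.170,.027,85.6)
E
```

```text
clock: 12.35
position: [0.4627, 0.169, 0.1317]
ee_rot: [0.734, 0.679, 0.001, 0.001]
ft_force: [0.1, 0.5, -0.5]
grip_width: 1.001
grasp_force: 0.0
mean [0.4396 0.3119] circ [0.4401 0.3197] r26.2 z0.0258 [137 217 168] [205  10]
mean [0.3601 0.2267] circ [0.3586 0.2259] r30.3 z0.0264 [211 142  99] [116 139]
mean [0.6776 0.1791] circ [0.6852 0.1792] r21.4 z0.0242 [139 136 136] [506 169]
mean [0.4591 0.1716] circ [0.4587 0.1704] r30.0 z0.0263 [246 246 151] [248 197]
mean [0.568  0.1298] circ [0.5661 0.122 ] r30.2 z0.0259 [242 242 241] [379 235]
mean [0.3388 0.1261] circ [0.341  0.1199] r26.9 z0.0260 [199 112 227] [116 257]
row [ 0.01 -0.04  2.09] [ 0.02 -0.   -0.  ] pos [0.4625 0.1691 0.1316] t 12.4
```

```bash
python3 -m pendant '[[0.02,-0.03,0.9,0,0,0,1],[0.02,-0.03,1.7,0,0,0,1],[0.02,-0.03,2.1,0,0,0,1],[0.02,-0.03,2.1,0,0,0,1],[0.02,-0.03,2.1,0,0,0,0],[0.02,-0.03,2.1,0,0,0,0],[0.02,-0.03,2.1,0,0,0,0],[0.02,-0.03,2.1,0,0,0,0],[0.02,-0.03,1.6,0,0,0,0],[0.02,-0.03,0.8,0,0,0,0]]' 30
python3 - <<'E'
from h import *
go(.5795,-.2095,.30,85.6); go(.5795,-.2095,.24,85.6)
E
```

```text
clock: 13.65
position: [0.4598, 0.1703, 0.0913]
ee_rot: [0.734, 0.68, -0.0, -0.0]
ft_force: [0.8, -0.4, -0.8]
grip_width: 0.687
grasp_force: 32.9
row [-7.39  2.97 -4.17] [-0.  0.  0.] pos [0.4598 0.1703 0.0913] t 13.7
row [-7.39  2.97 -2.97] [-0.  0.  0.] pos [0.4598 0.1703 0.0913] t 13.7
```

```bash
python3 -m pendant '[[0,0,-1.1,0,0,0,0],[0,0,-2.2,0,0,0,0],[-0.5,0.2,-3.3,0,0,0,0],[-1.3,0.5,-4.1,0,0,0,0],[-2.3,0.9,-4.2,0,0,0,0],[-3.4,1.3,-4.2,0,0,0,0],[-4.5,1.8,-4.2,0,0,0,0],[-5.5,2.2,-4.2,0,0,0,0],[-6.5,2.6,-4.2,0,0,0,0],[-7.39,2.97,-4.2,0,0,0,0]]'
python3 - <<'E'
from h import *
go(.5795,-.2095,.24,85.6); go(.5795,-.2095,.16,85.6)
E
```

```text
clock: 14.9
position: [0.5801, -0.2114, 0.3016]
ee_rot: [0.734, 0.679, 0.0, 0.001]
ft_force: [1.5, 0.9, -0.9]
grip_width: 0.684
grasp_force: 32.9
row [ 0.04 -0.02  1.23] [ 0.01  0.   -0.  ] pos [ 0.5801 -0.2114  0.3016] t 14.9
row [ 0.04 -0.02  2.83] [ 0.01  0.   -0.  ] pos [ 0.5801 -0.2114  0.3016] t 14.9
```

```bash
python3 -m pendant '[[0.02,-0.01,0.6,0,0,0,0],[0.02,-0.01,1.2,0,0,0,0],[0.02,-0.01,1.2,0,0,0,0],[0.02,-0.01,1.2,0,0,0,0],[0.02,-0.01,1.2,0,0,0,0],[0.02,-0.01,1.2,0,0,0,0],[0.02,-0.01,1.2,0,0,0,0],[0.02,-0.01,1.2,0,0,0,0],[0.02,-0.01,1.2,0,0,0,0],[0.02,-0.01,1.2,0,0,0,0]]'
python3 - <<'E'
from h import *
print(held((20,80,80),(38,255,255)))
E
```

```text
clock: 16.15
position: [0.5795, -0.2084, 0.2402]
ee_rot: [0.734, 0.68, -0.0, -0.0]
ft_force: [-0.5, 0.3, -0.3]
grip_width: 0.685
grasp_force: 33.0
(array([ 0.5798703 , -0.20942116]), 30.61691665649414, np.float64(0.23937845877408742), array([ 0.57945692, -0.20842107,  0.24026455]), [array([ 0.5554, -0.1823]), array([ 0.6085, -0.1862])])
```

```bash
python3 -m pendant '[[-0.04,0,0.3,0,0,0,0],[-0.04,0,0.6,0,0,0,0],[-0.04,0,0.9,0,0,0,0],[-0.04,0,1.1,0,0,0,0],[-0.04,0,1.3,0,0,0,0],[-0.04,0,1.45,0,0,0,0],[-0.04,0,1.6,0,0,0,0],[-0.04,0,1.65,0,0,0,0],[-0.04,0,1.65,0,0,0,0],[-0.04,0,1.65,0,0,0,0]]'
```

```text
clock: 17.45
position: [0.5795, -0.2104, 0.1582]
ee_rot: [0.734, 0.68, 0.0, 0.0]
ft_force: [-0.1, -0.1, -1.3]
grip_width: 0.684
grasp_force: 33.0
```

Next is green, because blue is absent.

```bash
python3 -m pendant '[[0,0,0,0,0,0,0.6],[0,0,0,0,0,0,0.8],[0,0,0,0,0,0,0.9],[0,0,0,0,0,0,0.9],[0,0,-0.8,0,0,0,0.9],[0,0,-1.7,0,0,0,0.9],[0,0,-2.7,0,0,0,0.9],[0.5,0,-3,0,0,0,1],[1.4,0,-3,0,0,0,1],[2.4,0,-3,0,0,0,1]]'
python3 - <<'E'
from h import *
mag(); show(blobs('top',.018,.036))
go(.442,.333,.30,85.6); go(.442,.333,.13,85.6)
E
```

```text
clock: 18.7
position: [0.5885, -0.09, 0.308]
ee_rot: [0.734, 0.679, 0.0, 0.0]
ft_force: [0.9, -0.2, 0.0]
grip_width: 1.0
grasp_force: 0.0
mag scene 98 [-0.884 -0.878  0.089  0.091  0.093] [141 129  63]
mean [ 0.9833 -0.5519] circ [ 0.9941 -0.5614] r34.4 z0.0265 [29 26 27] [411  55]
mean [0.9644 0.7354] circ [0.9737 0.7486] r35.0 z0.0269 [147 141 141] [46 70]
mean [0.5639 0.121 ] circ [0.5642 0.1212] r29.8 z0.0280 [245 244 245] [219 179]
mean [0.4389 0.3324] circ [0.4391 0.3332] r30.1 z0.0278 [104 220 137] [157 217]
mean [0.357  0.2251] circ [0.3566 0.2257] r30.1 z0.0281 [186 119  80] [189 240]
mean [0.3459 0.1082] circ [0.346  0.1084] r29.7 z0.0285 [195 103 228] [224 243]
row [ 8.17 -3.52  0.17] [ 0.   -0.01  0.04] pos [ 0.5887 -0.0872  0.3082] t 18.9
row [ 8.17 -3.53  3.57] [ 0.   -0.01  0.04] pos [ 0.5887 -0.0872  0.3082] t 18.9
```

```bash
python3 -m pendant '[[1.1,-0.5,0,0,0,0,1],[2.2,-1,0,0,0,0,1],[3.3,-1.4,0,0,0,0,1],[4.4,-1.9,0.2,0,0,0,1],[5.5,-2.4,0.6,0,0,0,1],[6.5,-2.8,1.2,0,0,0,1],[7.4,-3.2,1.9,0,0,0,1],[8,-3.5,2.6,0,0,0,1],[8.17,-3.53,3.2,0,0,0,1],[8.17,-3.53,3.57,0,0,0,1]]'
python3 - <<'E'
from h import *
show(blobs('wrist',.018,.036))
go(.442,.333,.027,85.6)
E
```

```text
clock: 20.1
position: [0.4438, 0.3295, 0.1277]
ee_rot: [0.734, 0.68, -0.001, -0.0]
ft_force: [0.7, -0.2, 0.4]
grip_width: 1.001
grasp_force: 0.0
mean [0.4439 0.4597] circ [0.4427 0.4723] r24.9 z0.0272 [133 131 131] [239  23]
mean [0.5126 0.4524] circ [0.5201 0.4585] r23.1 z0.0273 [136 134 134] [337  27]
mean [0.5818 0.4471] circ [0.5904 0.4496] r21.7 z0.0271 [133 130 130] [432  31]
mean [0.4407 0.3351] circ [0.4404 0.3336] r30.0 z0.0263 [130 238 165] [249 195]
mean [0.3677 0.2306] circ [0.3611 0.2276] r28.6 z0.0259 [201 131  89] [178 311]
row [ 0.1  -0.03  1.98] [-0.02  0.02 -0.01] pos [0.4435 0.3282 0.1259] t 20.1
```

```bash
python3 -m pendant '[[0.05,-0.03,0.9,0,0,0,1],[0.05,-0.03,1.6,0,0,0,1],[0.05,-0.03,2.03,0,0,0,1],[0.05,-0.03,2.03,0,0,0,1],[0.05,-0.03,2.03,0,0,0,0],[0.05,-0.03,2.03,0,0,0,0],[0.05,-0.03,2.03,0,0,0,0],[0.05,-0.03,2.03,0,0,0,0],[0.05,-0.03,1.6,0,0,0,0],[0.05,-0.03,0.8,0,0,0,0]]' 30
python3 - <<'E'
from h import *
go(.5795,-.2105,.30,85.6)
E
```

```text
clock: 21.4
position: [0.4421, 0.3324, 0.0906]
ee_rot: [0.734, 0.68, -0.001, -0.0]
ft_force: [0.2, 0.5, -0.1]
grip_width: 0.681
grasp_force: 32.5
row [-10.62   3.56  -4.18] [-0.01  0.    0.  ] pos [0.4421 0.3324 0.0906] t 21.4
```

```bash
python3 -m pendant '[[0,0,-1.1,0,0,0,0],[0,0,-2.2,0,0,0,0],[-0.6,0.2,-3.2,0,0,0,0],[-1.6,0.5,-4,0,0,0,0],[-2.7,0.9,-4.2,0,0,0,0],[-3.8,1.3,-4.2,0,0,0,0],[-4.9,1.65,-4.2,0,0,0,0],[-6,2,-4.2,0,0,0,0],[-7.1,2.4,-4.2,0,0,0,0],[-8.2,2.75,-4.2,0,0,0,0]]' && python3 -m pendant '[[-1.1,0.35,0,0,0,0,0],[-2.1,0.7,0,0,0,0,0],[-2.42,0.81,0.3,0,0,0,0],[-2.42,0.81,0.6,0,0,0,0],[-2.42,0.81,0.9,0,0,0,0],[-2.42,0.81,1.2,0,0,0,0],[-2.42,0.81,1.2,0,0,0,0],[-2.42,0.81,1.2,0,0,0,0],[-2.42,0.81,1.2,0,0,0,0],[-2.42,0.81,1.2,0,0,0,0]]'
python3 - <<'E'
from h import *
print(held((45,60,60),(90,255,255)))
E
```

```text
clock: 22.65
position: [0.5483, -0.0879, 0.3015]
ee_rot: [0.733, 0.68, 0.001, 0.001]
ft_force: [0.7, 0.3, 0.3]
grip_width: 0.681
grasp_force: 32.6
clock: 23.9
position: [0.5795, -0.2104, 0.2397]
ee_rot: [0.734, 0.68, 0.0, 0.0]
ft_force: [0.1, 0.0, -1.4]
grip_width: 0.682
grasp_force: 32.6
(array([ 0.57997302, -0.21057915]), 30.556299209594727, np.float64(0.2363006791988202), array([ 0.57943386, -0.21041972,  0.23961342]), [array([ 0.5553, -0.1821]), array([ 0.6085, -0.1863])])
```

```bash
python3 -m pendant '[[-0.01,0,0.3,0,0,0,0],[-0.01,0,0.6,0,0,0,0],[-0.01,0,0.9,0,0,0,0],[-0.01,0,1.1,0,0,0,0],[-0.01,0,1.3,0,0,0,0],[-0.01,0,1.45,0,0,0,0],[-0.01,0,1.6,0,0,0,0],[-0.01,0,1.65,0,0,0,0],[-0.01,0,1.65,0,0,0,0],[-0.01,0,1.65,0,0,0,0]]'
```

```text
clock: 25.2
position: [0.5795, -0.2109, 0.1572]
ee_rot: [0.734, 0.68, 0.0, 0.0]
ft_force: [0.8, 0.4, -0.2]
grip_width: 0.681
grasp_force: 32.6
```

```bash
python3 -m pendant '[[0,0,0,0,0,0,0.6],[0,0,0,0,0,0,0.8],[0,0,0,0,0,0,0.9],[0,0,0,0,0,0,0.9],[0,0,-0.8,0,0,0,0.9],[0,0,-1.7,0,0,0,0.9],[0,0,-2.7,0,0,0,0.9],[0.5,0,-3,0,0,0,1],[1.4,0,-3,0,0,0,1],[2.4,0,-3,0,0,0,1]]'
python3 - <<'E'
from h import *
mag(); show(blobs('top',.018,.036))
go(.567,.1215,.30,85.6); go(.567,.1215,.13,85.6)
E
```

```text
clock: 26.45
position: [0.5885, -0.0905, 0.307]
ee_rot: [0.734, 0.679, 0.0, 0.0]
ft_force: [0.6, 0.7, -0.7]
grip_width: 0.999
grasp_force: 0.0
mag scene 98 [-0.885 -0.879  0.116  0.12   0.121] [ 72 113  81]
mean [ 0.9811 -0.5527] circ [ 0.9944 -0.5621] r34.3 z0.0272 [28 26 26] [412  56]
mean [0.963  0.7371] circ [0.9711 0.746 ] r37.2 z0.0270 [147 141 142] [45 71]
mean [0.5639 0.1208] circ [0.5643 0.1216] r29.9 z0.0279 [245 244 245] [219 179]
mean [0.3569 0.2249] circ [0.3567 0.2259] r30.0 z0.0277 [186 119  79] [189 240]
mean [0.346  0.1079] circ [0.3459 0.108 ] r29.6 z0.0281 [194 103 228] [224 243]
row [ 4.14 -0.73  0.15] [ 0.   -0.01  0.04] pos [ 0.5887 -0.0877  0.3072] t 26.6
row [ 4.14 -0.73  3.55] [ 0.   -0.01  0.04] pos [ 0.5887 -0.0877  0.3072] t 26.6
```

```bash
python3 -m pendant '[[1.1,-0.2,0,0,0,0,1],[2.2,-0.4,0,0,0,0,1],[3.2,-0.6,0.3,0,0,0,1],[4,-0.73,1,0,0,0,1],[4.14,-0.73,1.8,0,0,0,1],[4.14,-0.73,2.6,0,0,0,1],[4.14,-0.73,3.3,0,0,0,1],[4.14,-0.73,3.55,0,0,0,1],[4.14,-0.73,3.55,0,0,0,1],[4.14,-0.73,3.55,0,0,0,1]]'
python3 - <<'E'
from h import *
show(blobs('wrist',.018,.036))
go(.567,.122,.027,85.6)
E
```

```text
clock: 27.85
position: [0.5689, 0.118, 0.1308]
ee_rot: [0.734, 0.679, 0.001, 0.001]
ft_force: [-0.5, -0.6, -0.9]
grip_width: 1.001
grasp_force: 0.0
mean [0.6806 0.2281] circ [0.6962 0.233 ] r25.8 z0.0271 [140 137 137] [394  44]
mean [0.3826 0.2201] circ [0.3716 0.2225] r26.5 z0.0243 [135  90  62] [ 7 92]
mean [0.6794 0.1805] circ [0.6911 0.1797] r24.1 z0.0273 [149 146 146] [391 111]
mean [0.5663 0.1229] circ [0.5664 0.1212] r30.2 z0.0263 [247 247 247] [249 194]
mean [0.3608 0.108 ] circ [0.3486 0.1083] r30.3 z0.0257 [189 104 216] [ 17 228]
mean [0.7325 0.064 ] circ [0.7515 0.0472] r43.7 z0.0272 [133 113  82] [444 246]
mean [0.7927 0.0281] circ [0.7823 0.0378] r32.0 z0.0261 [135 116  96] [500 275]
row [ 0.08 -0.05  2.08] [ 0.02 -0.   -0.  ] pos [0.5688 0.118  0.1309] t 27.9
```

```bash
python3 -m pendant '[[0.06,-0.03,0.9,0,0,0,1],[0.06,-0.03,1.6,0,0,0,1],[0.06,-0.03,2.07,0,0,0,1],[0.06,-0.03,2.07,0,0,0,1],[0.06,-0.03,2.07,0,0,0,0],[0.06,-0.03,2.07,0,0,0,0],[0.06,-0.03,2.07,0,0,0,0],[0.06,-0.03,2.07,0,0,0,0],[0.06,-0.03,1.6,0,0,0,0],[0.06,-0.03,0.8,0,0,0,0]]' 30
python3 - <<'E'
from h import *
go(.5795,-.2105,.30,85.6)
E
```

```text
clock: 29.15
position: [0.5662, 0.1209, 0.0902]
ee_rot: [0.734, 0.68, -0.0, -0.0]
ft_force: [0.3, 0.1, -0.9]
grip_width: 0.684
grasp_force: 32.6
row [-6.59  0.77 -4.2 ] [-0.01  0.    0.  ] pos [0.5662 0.1209 0.0902] t 29.1
```

```bash
python3 -m pendant '[[0,0,-1.1,0,0,0,0],[0,0,-2.2,0,0,0,0],[-0.4,0,-3.2,0,0,0,0],[-1.2,0.1,-4,0,0,0,0],[-2.2,0.25,-4.2,0,0,0,0],[-3.3,0.38,-4.2,0,0,0,0],[-4.4,0.5,-4.2,0,0,0,0],[-5.5,0.64,-4.2,0,0,0,0],[-6.3,0.77,-4.2,0,0,0,0],[-6.59,0.77,-4.2,0,0,0,0]]' && python3 -m pendant '[[0,0,0.3,0,0,0,0],[0,0,0.6,0,0,0,0],[0,0,0.9,0,0,0,0],[0,0,1.2,0,0,0,0],[0,0,1.2,0,0,0,0],[0,0,1.2,0,0,0,0],[0,0,1.2,0,0,0,0],[0,0,1.2,0,0,0,0],[0,0,1.2,0,0,0,0],[0,0,1.2,0,0,0,0]]'
python3 - <<'E'
from h import *
print(held((0,0,150),(180,40,255)))
E
```

```text
clock: 30.4
position: [0.5794, -0.2134, 0.3001]
ee_rot: [0.735, 0.678, -0.0, 0.001]
ft_force: [0.1, 0.9, -0.4]
grip_width: 0.683
grasp_force: 32.7
clock: 31.65
position: [0.5798, -0.2104, 0.2394]
ee_rot: [0.734, 0.68, 0.0, 0.0]
ft_force: [-0.5, 0.5, -0.6]
grip_width: 0.68
grasp_force: 32.7
(array([ 0.58049139, -0.21031873]), 30.10740089416504, np.float64(0.23772901974012667), array([ 0.57983159, -0.21043141,  0.23934884]), [array([ 0.5554, -0.1823]), array([ 0.6086, -0.1863])])
```

```bash
python3 -m pendant '[[-0.02,-0.01,0.3,0,0,0,0],[-0.02,-0.01,0.6,0,0,0,0],[-0.02,-0.01,0.9,0,0,0,0],[-0.02,-0.01,1.1,0,0,0,0],[-0.02,-0.01,1.3,0,0,0,0],[-0.02,-0.01,1.45,0,0,0,0],[-0.02,-0.01,1.6,0,0,0,0],[-0.02,-0.01,1.6,0,0,0,0],[-0.02,-0.01,1.6,0,0,0,0],[-0.02,-0.01,1.6,0,0,0,0]]'
```

```text
clock: 32.95
position: [0.5795, -0.2114, 0.1597]
ee_rot: [0.734, 0.68, 0.0, 0.0]
ft_force: [0.3, -0.8, -1.1]
grip_width: 0.68
grasp_force: 32.7
```

```bash
python3 -m pendant '[[0,0,0,0,0,0,0.6],[0,0,0,0,0,0,0.8],[0,0,0,0,0,0,0.9],[0,0,0,0,0,0,0.9],[0,0,-0.8,0,0,0,0.9],[0,0,-1.7,0,0,0,0.9],[0,0,-2.7,0,0,0,0.9],[0.7,0,-2.8,0,0,0,1],[1.8,0,-2.8,0,0,0,1],[2.9,0,-2.8,0,0,0,1]]'
python3 - <<'E'
from h import *
mag()
k=manip.get_calibration('wrist'); im,d=manip.camera('wrist'); 
i2,_=manip.camera('scene'); save('w5.png',cv2.resize(np.hstack([im,cv2.resize(i2[100:260,200:360],(384,384))]),(800,343)))
for x in manip.tip_of('pin_grip','wrist'): print(x['p'],x['pixel'],px2w('wrist',*x['pixel'],z=.103,cal=k))
for b in blobs('wrist',.11,.135,im,d,k,amin=20): print(np.round(b[0],4),np.round(b[1],4),b[2:])
go(.593,-.038,.20,85.6)
E
```

```text
clock: 34.2
position: [0.5903, -0.0654, 0.2995]
ee_rot: [0.734, 0.679, 0.0, 0.0]
ft_force: [1.2, 0.4, 0.7]
grip_width: 1.0
grasp_force: 0.0
mag top 152 [0.145 0.146 0.147 0.149 0.151] [227 225 217]
mag scene 121 [-0.886 -0.878  0.146  0.148  0.15 ] [149 151 142]
0.96 [292.4, 76.0] [0.637657   0.04590227 0.103     ]
0.74 [255.3, 156.9] [ 0.59413598 -0.03502921  0.103     ]
0.71 [105.4, 77.4] [0.44316845 0.05943416 0.103     ]
[0.7918 0.1029] [0.7954 0.1068] (19.828609466552734, np.float64(0.12056543364447746), array([156, 153, 152]), array([450,   5]))
[0.8457 0.062 ] [0.8643 0.0618] (37.32745361328125, np.float64(0.12208017034406975), array([118,  91,  99]), array([499,  48]))
[ 0.5933 -0.0366] [ 0.5937 -0.0372] (11.79232406616211, np.float64(0.12120578848877574), array([242,  96,  94]), array([254, 160]))
[ 0.5867 -0.1255] [ 0.5864 -0.1305] (8.12761116027832, np.float64(0.12312552030486178), array([107,  99, 102]), array([253, 241]))
[ 0.9045 -0.247 ] [ 0.9061 -0.2452] (11.538775444030762, np.float64(0.11962950565303788), array([177, 174, 173]), array([506, 309]))
[ 0.8341 -0.3656] [ 0.8343 -0.3678] (14.47303581237793, np.float64(0.11241933512519144), array([132, 129, 129]), array([439, 381]))
row [0.59 0.01 1.99] [0. 0. 0.] pos [ 0.5903 -0.0673  0.2993] t 34.5
```

View pics/w5.png

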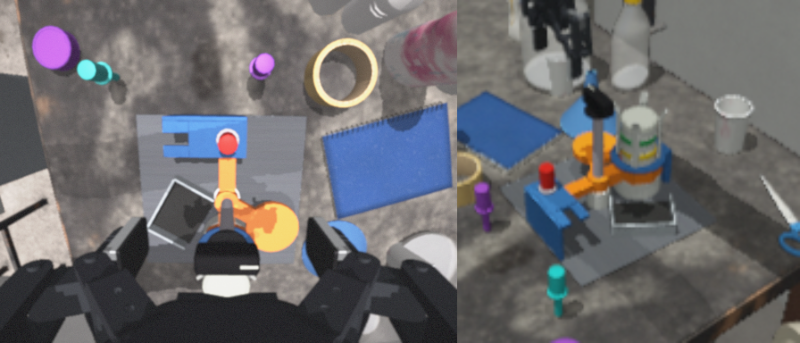

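All four tins are stacked in order with white on top, its lid at z 0.148 m, and the pin at (228,143) is still in its bore. Now I'll grasp the pin.

```bash
python3 -m pendant '[[0.3,0.02,0.6,0,0,0,0.6],[0.6,0.03,1.5,0,0,0,0.6],[0.6,0.03,2.4,0,0,0,0.6],[0.6,0.03,3.2,0,0,0,0.6],[0.6,0.03,3.7,0,0,0,0.6],[0.6,0.03,3.88,0,0,0,0.6],[0.6,0.03,3.88,0,0,0,0.6],[0.6,0.03,3.88,0,0,0,0.6],[0.6,0.03,3.88,0,0,0,0.6],[0.6,0.03,3.88,0,0,0,0.6]]'
python3 - <<'E'
from h import *
go(.5937,-.0372,.105,85.6)
E
```

```text
clock: 35.7
position: [0.5944, -0.0371, 0.1059]
ee_rot: [0.734, 0.68, 0.0, 0.0]
ft_force: [-0.0, -0.0, -0.6]
grip_width: 0.799
grasp_force: 0.0
row [-0.   -0.01  0.02] [0.01 0.   0.  ] pos [ 0.5944 -0.0371  0.1059] t 35.7
```

```bash
python3 -m pendant '[[0,0,0,0,0,0,0],[0,0,0,0,0,0,-0.4],[0,0,0,0,0,0,-0.7],[0,0,0,0,0,0,-0.7],[0,0,0,0,0,0,-0.7],[0,0,0,0,0,0,-0.7],[0,0,0,0,0,0,-0.7],[0,0,-0.1,0,0,0,-0.7],[0,0,-0.2,0,0,0,-0.7],[0,0,-0.2,0,0,0,-0.7]]' 50
```

```text
clock: 36.95
position: [0.5943, -0.037, 0.1157]
ee_rot: [0.734, 0.68, 0.0, 0.0]
ft_force: [-0.6, 0.0, -1.1]
grip_width: 0.262
grasp_force: 48.9
```

```bash
python3 -m pendant '[[0,0,-0.3,0,0,0,-0.7],[0,0,-0.6,0,0,0,-0.7],[0,0,-0.9,0,0,0,-0.7],[0,0,-1.2,0,0,0,-0.7],[0,0,-1.25,0,0,0,-0.7],[0,-0.4,-1.25,0,0,0,-0.7],[0,-0.8,-1.25,0,0,0,-0.7],[0,-1.2,-1.25,0,0,0,-0.7],[0,-1.22,-1.25,0,0,0,-0.7],[0,-1.22,-1.25,0,0,0,-0.7]]'
python3 - <<'E'
from h import *
print(manip.get_obs()['position'])
k=manip.get_calibration('wrist'); im,d=manip.camera('wrist'); 
i2,_=manip.camera('scene'); save('w6.png',cv2.resize(np.hstack([im,cv2.resize(i2[130:230,190:290],(384,384))]),(800,343)))
P,u,v=cloud(d,k)
m=(abs(P[:,2]-.077)<.004)&(abs(P[:,1]+.035)<.045)&(abs(P[:,0]-.56)<.075); print(cv2.minAreaRect((P[m,:2]*1e3).astype(np.float32)))
for b in blobs('wrist',.17,.21,im,d,k,amin=20): print(np.round(b[0],4),np.round(b[1],4),b[2:])
E
```

```text
clock: 38.2
position: [0.5338, -0.0325, 0.1778]
ee_rot: [0.734, 0.679, 0.0, 0.0]
ft_force: [0.2, -0.3, -1.7]
grip_width: 0.266
grasp_force: 49.2
[ 0.53377801 -0.03246839  0.17782906]
((563.7237548828125, -31.958171844482422), (54.4918098449707, 110.96114349365234), 85.40568542480469)
[ 0.5348 -0.0276] [ 0.5352 -0.0227] (25.378402709960938, np.float64(0.19210953401304043), array([134,  72,  71]), array([254, 267]))
[ 0.4999 -0.0185] [ 0.4997 -0.0181] (2.740058422088623, np.float64(0.20869376961130345), array([81, 79, 78]), array([156, 272]))
[ 0.5708 -0.0239] [ 0.5713 -0.0241] (3.2397398948669434, np.float64(0.20863513399395006), array([74, 75, 80]), array([351, 272]))
[ 0.5055 -0.0238] [ 0.5051 -0.0241] (3.2322540283203125, np.float64(0.20708856003353937), array([61, 61, 64]), array([175, 282]))
[ 0.5643 -0.0284] [ 0.5646 -0.0284] (3.11356520652771, np.float64(0.20719776850859042), array([61, 58, 60]), array([332, 282]))
```

View pics/w6.png

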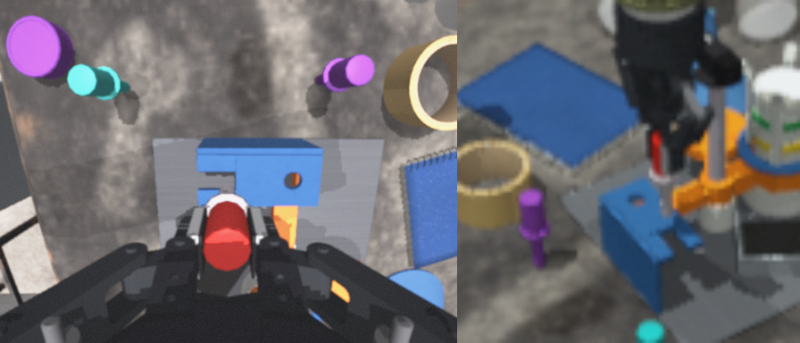

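Pin is upright in the gripper at (228,235), above the notch. I'm lowering it.

```bash
python3 -m pendant '[[0,0,0.2,0,0,0,-0.7],[0,0,0.4,0,0,0,-0.7],[0,0,0.6,0,0,0,-0.7],[0,0,0.8,0,0,0,-0.7],[0,0,1,0,0,0,-0.7],[0,0,1.15,0,0,0,-0.7],[0,0,1.25,0,0,0,-0.7],[0,0,1.35,0,0,0,-0.7],[0,0,1.4,0,0,0,-0.7],[0,0,1.4,0,0,0,-0.7]]'
```

```text
clock: 39.55
position: [0.5333, -0.0323, 0.1077]
ee_rot: [0.734, 0.68, -0.0, -0.0]
ft_force: [0.5, -0.7, -0.5]
grip_width: 0.261
grasp_force: 49.2
```

```bash
python3 -m pendant '[[0,0,0.03,0,0,0,-0.7],[0,0,0.04,0,0,0,-0.7],[0,0,0.04,0,0,0,-0.3],[0,0,0.04,0,0,0,0.1],[0,0,0.04,0,0,0,0.4],[0,0,0.04,0,0,0,0.4],[0,0,-0.6,0,0,0,0.4],[0,0,-1.5,0,0,0,0.4],[0,0,-2.5,0,0,0,0.4],[0,0,-3.6,0,0,0,0.4]]'
python3 - <<'E'
from h import *
k=manip.get_calibration('wrist'); im,d=manip.camera('wrist'); 
i2,_=manip.camera('scene'); save('w7.png',cv2.resize(np.hstack([im,cv2.resize(i2[130:230,190:290],(384,384))]),(800,343)))
for b in blobs('wrist',.11,.135,im,d,k,amin=20): print(np.round(b[0],4),np.round(b[1],4),b[2:])
go(.5858,-.1325,.30,85.6)
mag()
E
```

```text
clock: 40.8
position: [0.5329, -0.0323, 0.2892]
ee_rot: [0.734, 0.68, -0.0, -0.0]
ft_force: [1.8, -1.1, -0.3]
grip_width: 0.698
grasp_force: 0.0
[0.7446 0.1274] [0.7483 0.1301] (15.222342491149902, np.float64(0.11707370133393503), array([133, 131, 131]), array([464,   1]))
[0.7784 0.1139] [0.7852 0.1151] (20.776582717895508, np.float64(0.12145466708743469), array([182, 179, 179]), array([499,  15]))
[ 0.5338 -0.0317] [ 0.5332 -0.033 ] (12.10204029083252, np.float64(0.1210763040618538), array([241,  96,  94]), array([254, 182]))
[ 0.5828 -0.1258] [ 0.5846 -0.1305] (8.353238105773926, np.float64(0.1223236003568606), array([111, 102, 106]), array([305, 263]))
[ 0.5557 -0.1867] [ 0.5551 -0.1957] (16.3839054107666, np.float64(0.12138232004056115), array([118, 120, 115]), array([283, 311]))
row [-1.93  1.16 -0.11] [0.07 0.   0.  ] pos [ 0.5355 -0.0319  0.2939] t 40.9
mag top 158 [0.145 0.146 0.148 0.149 0.151] [245 244 243]
mag scene 120 [-0.884 -0.879  0.146  0.148  0.15 ] [169 170 166]
```

View pics/w7.png

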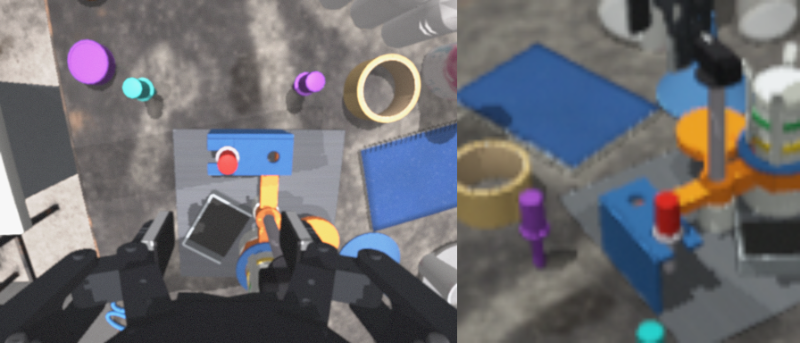

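The pin is parked upright at (228,160), with its top at the same height as it was in the bore. Next I'll rotate 90° above the knob, so the twist back stays inside joint 7's range.

```bash
python3 -m pendant '[[-0.3,0.2,-0.2,0,0,-1.2,0.4],[-0.6,0.4,-0.2,0,0,-2.4,0.4],[-0.9,0.6,-0.2,0,0,-3.6,0.4],[-1.2,0.8,-0.2,0,0,-4.8,0.4],[-1.5,1,-0.2,0,0,-6,0.4],[-1.8,1.2,-0.2,0,0,-7.2,0.4],[-1.92,1.21,-0.2,0,0,-8.4,0.4],[-1.92,1.21,-0.2,0,0,-9.6,0.4],[-1.92,1.21,-0.2,0,0,-10.8,0.4],[-1.92,1.21,-0.2,0,0,-11.25,0.4]]'
python3 - <<'E'
from h import *
print(manip.get_obs()['joint_pos'].round(2))
k=manip.get_calibration('wrist'); im,d=manip.camera('wrist'); P,u,v=cloud(d,k)
m=(P[:,2]>.2)&(P[:,2]<.235)&(np.hypot(P[:,0]-.586,P[:,1]+.133)<.045); print('knob',cv2.minAreaRect((P[m,:2]*1e3).astype(np.float32)),P[m,2].mean())
go(.586,-.1325,.21,175.6)
E
```

```text
clock: 42.25
position: [0.5857, -0.1327, 0.2959]
ee_rot: [0.036, 0.999, 0.0, -0.001]
ft_force: [0.9, -0.6, 0.5]
grip_width: 0.702
grasp_force: 0.0
[ 0.69  0.33 -0.69  1.42  0.21  1.47  1.5 ]
knob ((585.4750366210938, -132.10855102539062), (21.131357192993164, 59.54344177246094), 85.54081726074219) 0.2198534374657767
row [-0.01  0.    1.72] [ 0.   -0.02  0.04] pos [ 0.5857 -0.1327  0.2958] t 42.3
```

```bash
python3 -m pendant '[[0,0,0.5,0,0,0,0.4],[0,0,1,0,0,0,0.4],[0,0,1.4,0,0,0,0.4],[0,0,1.72,0,0,0,0.4],[0,0,1.72,0,0,0,0.4],[0,0,1.72,0,0,0,-0.1],[0,0,1.72,0,0,0,-0.6],[0,0,1.72,0,0,0,-0.8],[0,0,1.72,0,0,0,-0.8],[0,0,1.72,0,0,0,-0.8]]' 60
```

```text
clock: 43.55
position: [0.5868, -0.1319, 0.213]
ee_rot: [0.038, 0.999, 0.0, 0.001]
ft_force: [-1.4, 3.4, 6.7]
grip_width: 0.247
grasp_force: 60.4
```

```bash
python3 -m pendant '[[0,0,0,0,0,0.8,-0.8],[0,0,0,0,0,1.6,-0.8],[0,0,0,0,0,2.4,-0.8],[0,0,0,0,0,3.2,-0.8],[0,0,0,0,0,4,-0.8],[0,0,0,0,0,4.8,-0.8],[0,0,0,0,0,5.6,-0.8],[0,0,0,0,0,6.4,-0.8],[0,0,0,0,0,7.1,-0.8],[0,0,0,0,0,7.6,-0.8]]' 80
python3 - <<'E'
from h import *
o=manip.get_obs(); print(np.degrees(R.from_quat(o['ee_rot']).as_euler('zyx')),o['torque'],o['ft_force'])
E
```

```text
clock: 44.8
position: [0.5861, -0.1329, 0.213]
ee_rot: [0.54, 0.842, -0.0, 0.0]
ft_force: [-5.4, -0.5, 8.1]
grip_width: 0.241
grasp_force: 80.5
[-1.14682898e+02  1.69632632e-02  1.79932803e+02] [-0.06537416  1.22235171  1.0664693 ] [-5.41972624 -0.46895747  8.13481498]
```

At the stop: 61° turned, and the moment has risen. I'll turn back with the spring, then release.

```bash
python3 -m pendant '[[0,0,0,0,0,0,-0.8],[0,0,0,0,0,0,-0.8],[0,0,0,0,0,-1.2,-0.8],[0,0,0,0,0,-2.2,-0.8],[0,0,0,0,0,-3.2,-0.8],[0,0,0,0,0,-4.2,-0.8],[0,0,0,0,0,-5.2,-0.8],[0,0,0,0,0,-6.2,-0.8],[0,0,0,0,0,-7,-0.8],[0,0,0,0,0,-7.4,-0.8]]'; python3 -m pendant '[[0,0,0,0,0,-0.1,-0.8],[0,0,0,0,0,-0.1,-0.3],[0,0,0,0,0,-0.1,0.4],[0,0,0,0,0,-0.1,0.4],[0,0,-0.5,0,0,-0.1,0.4],[0,0,-1.2,0,0,-0.1,0.4],[0,0,-2.2,0,0,-0.1,0.4],[0,0,-3,0,0,-0.1,0.4],[0,0,-3,0,0,-0.1,0.4],[0,0,-3,0,0,-0.1,0.4]]';  python3 - <<'E'
from h import *
k=manip.get_calibration('wrist'); im,d=manip.camera('wrist'); P,u,v=cloud(d,k)
m=(P[:,2]>.2)&(P[:,2]<.235)&(np.hypot(P[:,0]-.586,P[:,1]+.133)<.045); print('knob',cv2.minAreaRect((P[m,:2]*1e3).astype(np.float32)))
mag()
i2,d2=manip.camera('scene'); save('w8.png',cv2.resize(np.hstack([im,cv2.resize(i2[130:250,190:310],(384,384))]),(800,343)))
m=np.hypot(P[:,0]-.5145,P[:,1]+.1672)<.02; print('tray',m.sum(),np.percentile(P[m,2],[5,50,95]) if m.sum() else '',im[v[m],u[m]].mean(0))
show(blobs('top',.026,.05))
E
```

```text
clock: 46.05
position: [0.5868, -0.132, 0.213]
ee_rot: [0.05, 0.999, 0.0, 0.001]
ft_force: [-2.0, 3.3, 6.8]
grip_width: 0.238
grasp_force: 79.7
clock: 47.3
position: [0.5861, -0.1328, 0.361]
ee_rot: [0.045, 0.999, -0.0, -0.0]
ft_force: [-0.3, -0.2, -0.5]
grip_width: 0.701
grasp_force: 0.0
knob ((585.4781494140625, -132.24490356445312), (20.78973388671875, 59.55630111694336), 85.35432434082031)
mag scene 101 [-0.884 -0.878  0.117  0.12   0.121] [148 149 142]
tray 584 [0.03077251 0.03239167 0.03389373] [247.         107.98630137 102.60958904]
mean [1.0942 0.4523] circ [1.1023 0.4599] r28.8 z0.0382 [146 142 144] [124  32]
mean [1.0833 0.6572] circ [1.0914 0.6648] r35.9 z0.0401 [149 145 147] [67 36]
mean [ 0.9823 -0.5516] circ [ 0.9935 -0.5613] r34.6 z0.0378 [24 22 22] [412  54]
mean [0.9733 0.1584] circ [0.9822 0.1609] r42.6 z0.0385 [94 86 87] [207  62]
mean [0.8915 0.5714] circ [0.9043 0.5834] r32.5 z0.0380 [149 144 145] [89 88]
mean [0.9082 0.4855] circ [0.917  0.4908] r41.7 z0.0390 [93 89 89] [114  82]
mean [0.8498 0.0537] circ [0.8663 0.0568] r41.3 z0.0380 [89 78 80] [238  96]
mean [0.4152 0.5998] circ [0.4169 0.6027] r36.0 z0.0380 [153 147 148] [ 77 225]
mean [0.3577 0.2261] circ [0.3567 0.2261] r29.6 z0.0292 [188 120  80] [188 240]
mean [0.3457 0.1088] circ [0.346  0.1082] r29.5 z0.0289 [194 102 228] [223 243]
```

View pics/w8.png

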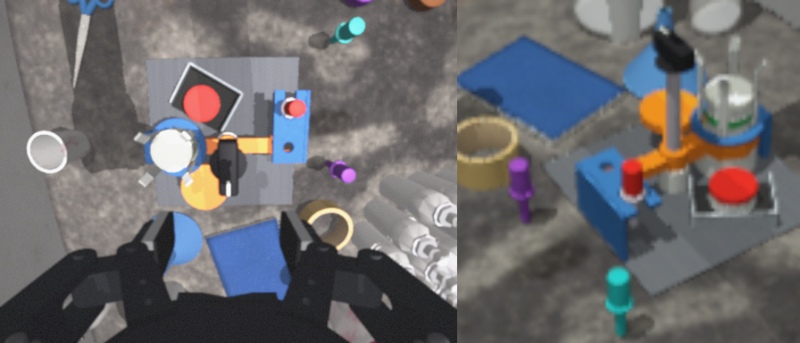

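The red tin lies flat in the outlet tray at (202,103), with its lid at z about 0.032 m. The other three have dropped by one, the knob is back at rest and the pin is still parked at (292,107). Handing in.

```bash
python3 -c "
from workcell import manip
print(manip.hand_in())"
```

```text
the job is handed in; nothing more can be done
None
```

The job is handed in: by the last images, red alone lies flat in the outlet tray, yellow, green and white (blue was absent) are stacked in that order in the magazine, the pin is parked upright in the notch, the knob is back at rest and no bystander was touched; the hand-in returned no verdict.

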